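# Hang the adjustable spanner in the collar stand

### The job

Take the steel adjustable spanner off the sloping wooden rest and put it away in the green collar of the tool stand: guide its handle down into the collar from above, and let it go down until its head catches on the rim, so that it hangs there upright and released. Feel your way in and never force it: when it lands on the rim, lift it and try a little to the side. Leave the other tools on the bench where they lie.

Things in the scene. Friction and masses are not known exactly. Their poses are not given: they have to be found in the camera images.
- adjustable: Loose steel adjustable spanner, 183 mm long, about 0.26 kg. Origin mid-length, under face; own y towards the handle end, x across, z out of its upper face (12 mm thick). Handle: y -24 to 92, flat, x -10..6 at the head, widening to -13..9 at the end. Head: y -92 to -24, widening over sloping shoulders to x -23..22 at y -50 to -60 (best grip). Starts on the rest at 55 degrees, handle end lowest.
- handle_end (a point): The middle of the end of the spanner's handle (spanner frame -2, 92, 6 mm); the end is rounded across its width; it carries the spanner's axes. At the start it is at the foot of the rest's rail, the low end, roughly towards the robot.
- neck (a point): Point on the spanner's head (spanner frame -2, -32, 6 mm; carries its axes) where the sloping shoulders have become 26 mm wide: here they catch on the collar's rim. From here to the jaws the head overhangs the rail on both sides, free for fingers; gripped there from above, the spanner must be turned about 35 degrees to stand upright.
- stand: Fixed steel stand: base plate 130 x 100 x 10 mm, origin at the centre of its underside. A 16 mm post at own x +45 mm carries a green arm with an upright collar, clamped round the post by a 26 mm block (top at z 143 mm). The arm stands stiff but seldom straight: anywhere within 0.3 rad to either side of own -x, which these poses do not tell; look or feel for it.
- rest: Fixed wooden rest: base 150 x 90 x 10 mm, origin at the centre of its underside. A rail 16 mm wide climbs along own +x at 55 degrees from x -55, z 22 mm to x +42, z 160 mm, propped by a post near x +39. At the foot a steel stop and two low cheeks (26 mm apart, 40 mm long) hold the handle end; the spanner lifts straight up out of them.
- spanner_17: Bystander: loose combination spanner, 207 x 40 x 8 mm, lying between the two fixtures. Origin at the centre of its underside.
- clamp_red: Bystander: loose red C-clamp, 106 x 76 x 16 mm, left of the work. Origin at the centre of its underside.
- wood_block: Bystander: loose wooden block, 110 x 50 x 30 mm, near the front edge. Origin at the centre of its underside.
- collar_mid (a point): Point on the stand (own -10, 0, 150 mm): the centre of the collar's rim if its arm stood straight. The true centre lies 55 mm from the post's axis, on that arc up to 17 mm to either side of here, level. Collar: green tube 30 mm tall, bore 29 mm, outside 41 mm, square rim, no funnel, open below. The handle's corners clear the bore by only 2 mm; well off to a side it slips down outside.
Things that resemble listed ones, but are neither listed nor needed, are in the scene too. There is more than one size of the stand; the job needs the larger.

How it is judged:
By the outcome, as a careful person would: the job done as asked, in the order asked, and still so for the second after the job is handed in, with the robot touching nothing.
It also fails if it takes over 72 s, if anything falls off the work surface, if the arm or the gripper's body presses on something with over 40 N, if the wrist force passes 120 N, or if a joint passes its speed limit or range.

### The arm

A 7-joint arm with a two-finger parallel gripper is mounted at the origin on a cart in front of the work surface, level with it; the furniture and walls round the work are solid. World frame = base frame: x ahead of the robot, y to its left, z up, the work surface at z = 0. Lengths are in m, angles in rad, forces in N, time in s.
With the tool pointing down it reaches from about 0.4 to 0.85 m from the base axis. Payload 10.4 kg.
Tool frame: the origin (TCP) lies midway between the tips of the shut fingers; the grasp point (between the pads) lies 19 mm behind it; z points along the fingers, y is the line along which they close (so a half turn about z gives the same grasp; the last joint's range is limited). The gripper opens to 85 mm and grips with 20 to 120 N. Pads are 22 mm wide; open, the fingers measure 114 mm over their backs; the gripper's body (76 mm by 85 mm) begins 54 mm behind the grasp point. The pads swing forward as they close: fully open they stand 13 mm farther back than shut.
Start: joints at [1.104, 0.332, -0.065, 1.46, 0.022, 1.35, -0.088], TCP at [0.268, -0.564, 0.231] pointing down, gripper open.
Joint ranges: [-2.6, 2.6], [-0.5, 2.12], [-1.47, 1.34], [0.16, 2.42], [-1.27, 4.41], [0.06, 2.06], [-2.6, 2.6]. Speed limits (rad/s): [2.22, 2.22, 2.79, 2.79, 3.14, 3.14, 3.14].

### API

Orientations are given as a unit quaternion [x, y, z, w].
In Python, from workcell import get_obs, camera, camera_params, hand_in gives the robot as it stands.
- The arm moves only by the tool carry_out, never from a script. Its argument "commands" is a list that holds one entry, the list of rows, each a list of 6 numbers: the shift along the tool's x, y, z in units of 40 mm (1.0 is 40 mm), then the turn, a rotation vector about the tool's x, y, z in units of 6 degrees (1.0 is 6 degrees). In form: [[[x, y, z, ax, ay, az], ...]]. A call has 1 to 20 rows; each row shifts and turns the commanded pose from where the row before left it, along the tool's axes as they then stand; what a row does not reach is not made up. A row lasts 1/12 s, in which the tool goes at most 41.7 mm and 7.16 degrees, less where a joint would pass 70% of its speed; a pose out of reach is approached as far as the arm can. A call is refused whole if a number of a shift passes 1 or a number of a turn 1, either way. A call with a gripper value outside its range is refused whole. "hand" is the closure, from -1 (fully open) to 1 (shut), set as the call begins (left out, the last holds). The fingers move at their own pace and stop on an object; "force" is the grip in N (left out, the last holds). Time passes only in rows, so rows that do not move let the fingers close. It gives the time, the measured TCP pose, the force, the opening and the grip force at its end, in the units of the state.
- get_obs(): the state, without advancing time (a new reading comes with each control period).
- camera(name): name is "side" or "top"; returns the picture (384x512x3 uint8, red, green, blue); there is no depth.
- camera_params(name): a dict with "mtx" (3x3 intrinsics, pixels), "R" (3x3) and "t" (3): a world point X has camera coordinates R X + t. Camera axes: x right, y down, z forward; pixel columns grow to the right and rows downward; lengths in m; the calibration is good to about 2 mm. A picture is of the moment at which its call begins. camera_params takes no time and is no camera call.
- hand_in(): hands the job in; it is judged then, once.
The state is a dict: "clock": time; "joint_pos": joint angles; "joint_velocities": joint speeds; "tau": joint torques, N m; "position": TCP position; "ee_rot": TCP orientation; "ft_force": force on the tool from outside, world axes, zero at the start; "torque": the same for the moment, N m; "grip_width": opening from 0.0 (shut) to 1.0 (fully open); "grasp_force": force on a finger pad.
Only numpy, scipy, OpenCV 4.12 (cv2) and the standard library are available. Lean on these libraries where they do the work, as an engineer would, in place of code of your own. Each camera call takes 0.05 s, during which the arm holds its last target. There are 200 camera calls.

## Working session

There is one attempt and no reset: what is moved stays moved. The work goes in short steps, Python scripts to look and compute and a tool call to move; the robot and the scene stay as the last step left them, time stands still between calls to the robot, and variables do not carry over. Pictures are saved under pics/ and viewed, at most 10 in all, crops included, and the job is handed in when it is done.

Besides the shell and the picture viewer there is one more tool, called after "Call:" as name([rows], argument=value, ...), one row to a line, values as JSON. carry_out: Moves the arm, as the interface text tells. Its arguments: {"type":"object","properties":{"commands":{"type":"array"},"hand":{"type":"number"},"force":{"type":"number"}},"required":["commands"]}

```bash
mkdir -p pics
python3 - <<'E'
from workcell import *
import cv2
for n in("side","top"):
    cv2.imwrite(f"pics/{n}0.png",cv2.resize(camera(n)[:,:,::-1],(800,600),interpolation=cv2.INTER_CUBIC))
    p=camera_params(n);print(n,p["mtx"].round(1).tolist(),(-p["R"].T@p["t"]).round(3),p["R"].round(3).tolist())
o=get_obs();print({k:o[k] for k in("clock","position","ee_rot","ft_force","grip_width")})
E
```

```text
side [[496.1, 0.0, 254.6], [0.0, 496.1, 187.1], [0.0, 0.0, 1.0]] [0.102 1.665 1.228] [[-0.966, -0.26, -0.01], [-0.155, 0.605, -0.781], [0.209, -0.753, -0.624]]
top [[408.6, 0.0, 264.6], [0.0, 408.6, 194.3], [0.0, 0.0, 1.0]] [0.256 0.331 1.299] [[0.021, -1.0, -0.009], [-0.981, -0.019, -0.191], [0.191, 0.013, -0.982]]
{'clock': 0.1, 'position': array([ 0.26819159, -0.56417512,  0.2306115 ]), 'ee_rot': array([ 9.75485942e-01,  2.20060865e-01, -1.64644708e-04, -6.05048867e-04]), 'ft_force': array([-0.27956423,  0.41178047,  0.4527055 ]), 'grip_width': 0.9989303591356582}
```

View pics/side0.png

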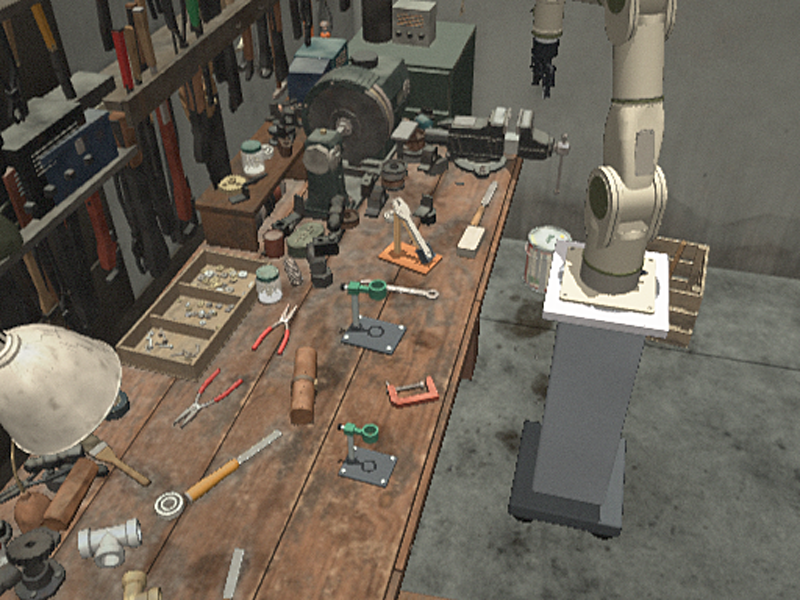

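View pics/top0.png

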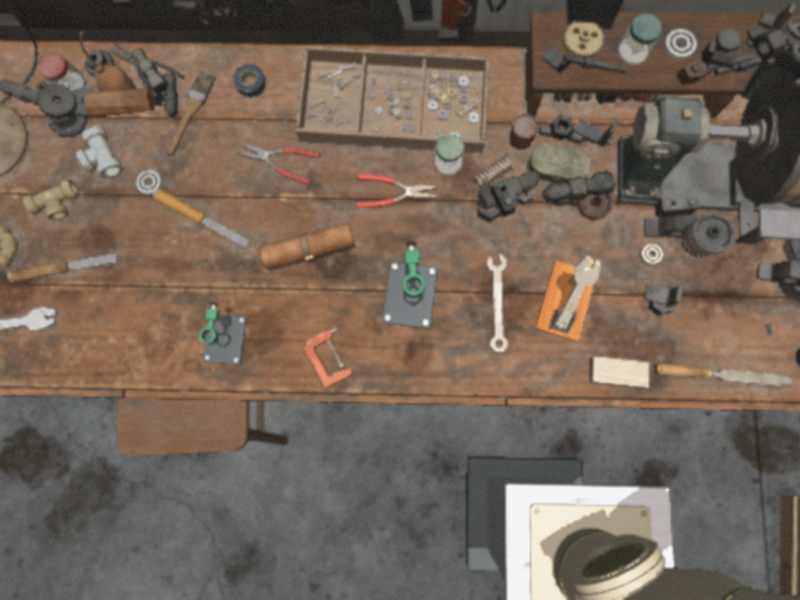

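The side view shows the large stand's plate at about (372,335) with its collar at (373,290), and the rest at (410,250). In the top view the plate is at (410,295), the collar at (413,285) and the rest at (565,300). The spanner head there is at (590,268), with the handle going down to (565,325).

```bash
cat > h.py <<'E'
from workcell import *
import cv2, numpy as np
def ray(n,uv):
    p=camera_params(n);d=p["R"].T@np.linalg.solve(p["mtx"],np.r_[uv,1.]);return -p["R"].T@p["t"],d
def onz(n,uv,z):
    c,d=ray(n,uv);return c+d*(z-c[2])/d[2]
def proj(n,X):
    p=camera_params(n);q=p["mtx"]@(p["R"]@np.asarray(X)+p["t"]);return q[:2]/q[2]
def tri(a,b):
    A=[];r=[]
    for n,uv in(("side",a),("top",b)):
        c,d=ray(n,uv);d/=np.linalg.norm(d);P=np.eye(3)-np.outer(d,d);A.append(P);r.append(P@c)
    return np.linalg.lstsq(np.vstack(A),np.hstack(r),rcond=None)[0]
def mask(im,lo,hi,box):
    h=cv2.cvtColor(im,cv2.COLOR_RGB2HSV);m=cv2.inRange(h,lo,hi);o=np.zeros_like(m);x0,y0,x1,y1=box;o[y0:y1,x0:x1]=m[y0:y1,x0:x1];return o
def crop(im,box,k):
    x0,y0,x1,y1=box;return cv2.resize(im[y0:y1,x0:x1,::-1],None,fx=k,fy=k,interpolation=cv2.INTER_CUBIC)
E
python3 - <<'E'
from h import *
t=camera("top");s=camera("side")
# side box x 205-285,y120-230 ; top 240-390 x 150-225
a=crop(s,(212,122,292,232),5);b=crop(t,(245,150,395,220),5)
cv2.imwrite("pics/c1.png",a);cv2.imwrite("pics/c2.png",b)
m=mask(t,(3,150,120),(15,255,255),(335,150,390,225))
c=max(cv2.findContours(m,0,2)[0],key=cv2.contourArea)
bx=cv2.boxPoints(cv2.minAreaRect(c));P=np.array([onz("top",q,.01) for q in bx]);print("rest",P.round(3).tolist(),P.mean(0).round(3),bx.round(1).tolist())
for n,im,box in(("top",t,(245,145,290,215)),("side",s,(212,175,260,200))):
    g=mask(im,(65,110,40),(90,255,255),box);ys,xs=np.nonzero(g);print(n,"green",xs.min(),xs.max(),ys.min(),ys.max())
    for c in cv2.findContours(g,cv2.RETR_CCOMP,2)[0]:
        if cv2.contourArea(c)>8: print(cv2.contourArea(c),cv2.boundingRect(c))
E
```

```text
rest [[0.459, 0.1, 0.01], [0.604, 0.059, 0.01], [0.581, -0.029, 0.01], [0.437, 0.014, 0.01]] [0.52  0.036 0.01 ] [[342.20001220703125, 210.1999969482422], [354.20001220703125, 166.1999969482422], [381.5, 173.6999969482422], [369.5, 217.6999969482422]]
top green 262 266 162 188
side green 223 246 180 190
```

View pics/c1.png

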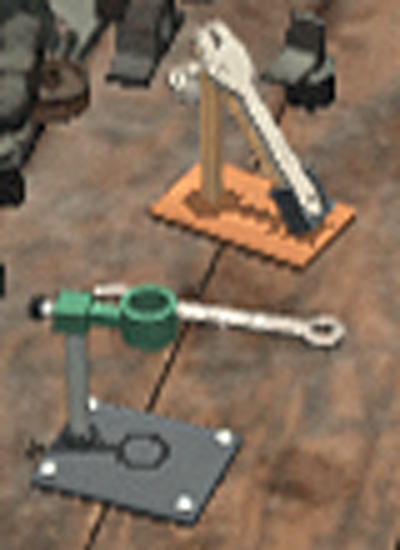

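View pics/c2.png

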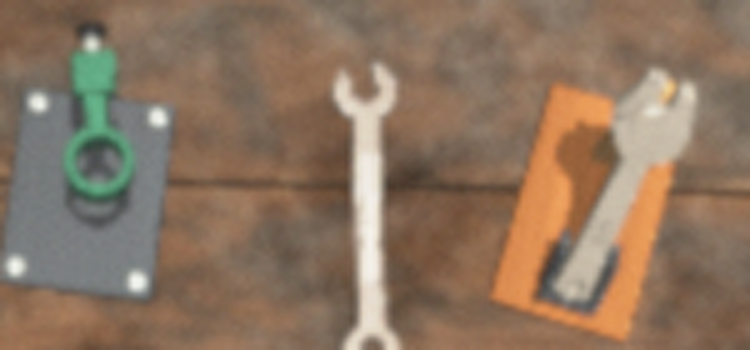

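The side crop shows the collar rim at about (149,298), the handle end at (315,215) and the spanner head at (212,45). In the top crop the rim is at (98,162), the clamp block at (95,70), the handle end at (572,290) and the jaw tips at about (675,85).

```bash
cat >> h.py <<'E'
def S(x,y): return np.array([x,y])/5+np.array([212,122])-.4
def T(x,y): return np.array([x,y])/5+np.array([245,150])-.4
E
python3 - <<'E'
from h import *
np.set_printoptions(precision=4,suppress=True)
print("collar tri",tri(S(149,298),T(98,162)),"top",onz("top",T(98,162),.15),"side",onz("side",S(149,298),.15))
print("clamp",onz("top",T(95,70),.143))
pl=[onz("top",T(*q),.01) for q in((38,102),(158,118),(137,282),(15,266))];print("stand",np.mean(pl,0),np.array(pl)[:,:2].tolist())
e=np.array([.960,-.28,0]);e/=np.linalg.norm(e);l=np.array([-e[1],e[0],0]);u=np.array([0,0,1.])
c=np.cos(np.radians(55));s=np.sin(np.radians(55));y=-c*e-s*u;z=-s*e+c*u;x=l
he=tri(S(315,215),T(572,290));print("handle tri",he)
he2=tri(S(212,45),T(672,85));print("jaw tri",he2)
R=np.array([.52,.036,0])
# on-rail: stop/foot of rail line rest frame (-55,22); 
foot=R+e*-.055+u*.022;print("foot",foot)
for h in(he,):
    O=h-(-.002*x+.092*y+.012*z)
    for nm,p in(("grip",(-.0005,-.056,.006)),("hend",(-.002,.092,.006)),("jaw",(0,-.092,.012))):
        X=O+p[0]*x+p[1]*y+p[2]*z;print(nm,X,"side",(proj("side",X)-[211.6,121.6])*5,"top",(proj("top",X)-[244.6,149.6])*5)
E
```

```text
collar tri [0.5148 0.3482 0.1535] top [0.5149 0.3481 0.15  ] side [0.5169 0.3437 0.15  ]
clamp [0.5716 0.3512 0.143 ]
stand [0.527  0.3569 0.01  ] [[0.5857211493016368, 0.3900856024020726], [0.5764671452742717, 0.31190879275760236], [0.46838977408423477, 0.32365199540297274], [0.47725258919318736, 0.4019257288940263]]
handle tri [0.4649 0.0496 0.0249]
jaw tri [0.5618 0.0183 0.1559]
foot [0.4672 0.0514 0.022 ]
grip [0.5515 0.0259 0.1427] side [218.085   64.4418] top [653.8093 113.3885]
hend [0.4696 0.0483 0.0215] side [308.2966 216.3215] top [573.0419 285.453 ]
jaw [0.5668 0.022  0.1757] side [200.6315  24.5787] top [674.8633  73.2137]
```

Call:
carry_out([
  [[0,0,-0.4,0,0,1],[0,0,-0.4,0,0,1],[0,0,-0.4,0,0,1],[0,0,-0.4,0,0,1],[0,0,-0.4,0,0,1],[0,0,-0.4,0,0,1],[0,0,-0.4,0,0,0.95],[0.16,-0.9,0,0,0,0],[0.16,-0.9,0,0,0,0],[0.16,-0.9,0,0,0,0],[0.16,-0.9,0,0,0,0],[0.16,-0.9,0,0,0,0],[0.16,-0.9,0,0,0,0],[0.16,-0.9,0,0,0,0],[0.16,-0.9,0,0,0,0],[0.16,-0.9,0,0,0,0],[0.16,-0.9,0,0,0,0],[0.16,-0.9,0,0,0,0],[0.16,-0.9,0,0,0,0]],
], hand=-1)

```text
clock: 1.78
position: [0.4635, -0.1695, 0.3434]
ee_rot: [0.99, -0.142, 0.0, 0.0]
ft_force: [1.4, -1.2, 0.4]
grip_width: 0.997
grasp_force: 0.0
```

```bash
cat >> h.py <<'E'
from scipy.spatial.transform import Rotation as Ro
def go(p,rv=None):
    "print shift to p in tool units, and turn to rotation rv"
    o=get_obs();q=Ro.from_quat(o["ee_rot"]);print("clock",round(o["clock"],2),"pos",o["position"].round(4),"f",o["ft_force"].round(1),"grip",round(o["grip_width"],3),round(float(np.max(o["grasp_force"])),1))
    print("axes x,y,z",q.as_matrix().T.round(3).tolist())
    if p is not None: print("shift",(q.inv().apply(np.array(p)-o["position"])/.04).round(3))
    if rv is not None: print("turn",((q.inv()*rv).as_rotvec(degrees=True)/6).round(3))
e=np.array([.960,-.28,0]);l=np.array([.28,.96,0])
DOWN=Ro.from_matrix(np.array([e,-l,[0,0,-1]]).T)
E
python3 -c "
from h import *
go([.5515,.026,.119],DOWN)"
```

```text
clock 1.78 pos [ 0.4635 -0.1695  0.3434] f [ 1.4 -1.2  0.4] grip 0.997 0.0
axes x,y,z [[0.96, -0.28, 0.0], [-0.28, -0.96, 0.0], [0.0, -0.0, -1.0]]
shift [ 0.74  -5.311  5.609]
turn [ 0.002 -0.003 -0.004]
```

Call:
carry_out([
  [[0.12,-0.88,0,0,0,0],[0.12,-0.88,0,0,0,0],[0.12,-0.89,0,0,0,0],[0.12,-0.89,0,0,0,0],[0.13,-0.89,0,0,0,0],[0.13,-0.88,0,0,0,0],[0,0,0.7,0,0,0],[0,0,0.7,0,0,0],[0,0,0.7,0,0,0],[0,0,0.5,0,0,0],[0,0,0.5,0,0,0],[0,0,0,0,0,0]],
])

```text
clock: 2.78
position: [0.549, 0.0239, 0.2153]
ee_rot: [0.99, -0.142, -0.003, 0.001]
ft_force: [-0.6, 0.1, -0.2]
grip_width: 1.001
grasp_force: 0.0
```

Run:
```python
from h import *
go([.5515,.026,.119],DOWN)
s=camera("side");t=camera("top")
a=crop(s,(232,82,312,182),5);b=crop(t,(310,120,395,220),5)
cv2.imwrite("pics/d1.png",np.hstack([a,b[:500,:400]]))
```

```text
clock 2.78 pos [0.549  0.0239 0.2153] f [-0.6  0.1 -0.2] grip 1.001 0.0
axes x,y,z [[0.96, -0.28, -0.006], [-0.28, -0.96, 0.002], [-0.006, -0.0, -1.0]]
shift [ 0.059 -0.071  2.406]
turn [ 0.018  0.056 -0.002]
```

View pics/d1.png

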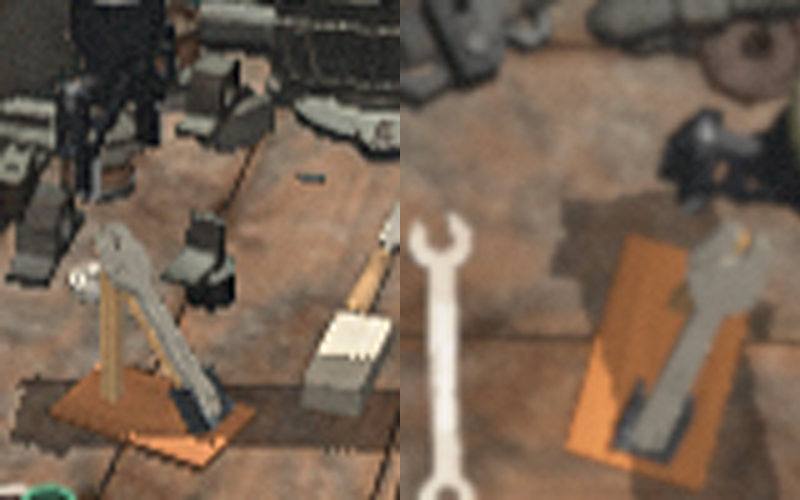

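The side half of the composite shows the open gripper with its tips at about (90,190) above the spanner head at (120,250). In the top half the gripper is at (705,150) and the head at (725,270). I'll project the TCP to check these.

Run:
```python
from h import *
for X in(get_obs()["position"],[.5515,.026,.1427]):
    print((proj("side",X)-[231.6,81.6])*5,(proj("top",X)-[309.6,119.6])*5+[400,0])
```

```text
[118.51243231 181.05214754] [768.13031944 230.16344796]
[118.11130137 264.51593015] [728.69540712 263.46148287]
```

Call:
carry_out([
  [[0.06,-0.07,0.3,0,0.05,0],[0,0,0.4,0,0,0],[0,0,0.4,0,0,0],[0,0,0.4,0,0,0],[0,0,0.4,0,0,0],[0,0,0.3,0,0,0],[0,0,0.2,0,0,0],[0,0,0,0,0,0],[0,0,0,0,0,0]],
])

```text
clock: 3.63
position: [0.555, 0.0262, 0.124]
ee_rot: [0.99, -0.142, 0.003, 0.0]
ft_force: [0.6, 0.2, 0.1]
grip_width: 0.998
grasp_force: 0.0
```

Call:
carry_out([
  [[0,0,0,0,0,0],[0,0,0,0,0,0],[0,0,0,0,0,0],[0,0,0,0,0,0],[0,0,0,0,0,0],[0,0,0,0,0,0],[0,0,0,0,0,0],[0,0,0,0,0,0],[0,0,0,0,0,0],[0,0,0,0,0,0]],
], hand=1, force=60)

```text
clock: 4.47
position: [0.5549, 0.0261, 0.1244]
ee_rot: [0.99, -0.142, 0.003, 0.001]
ft_force: [-3.2, -0.7, 8.0]
grip_width: 0.51
grasp_force: 59.6
```

Call:
carry_out([
  [[0,0,0,0,0,0],[0,0,0,0,0,0],[0,0,-0.2,0,0,0],[0,0,-0.3,0,0,0],[0,0,-0.4,0,0,0],[0,0,-0.5,0,0,0],[0,0,-0.7,0,0,0],[0,0,-0.7,0,0,0],[0,0,-0.7,0,0,0],[0,0,-0.7,0,0,0],[0,0,-0.6,0,0,0],[0,0,-0.4,0,0,0],[0,0,-0.2,0,0,0],[0,0,0,0,0,0]],
], force=90)

```text
clock: 5.63
position: [0.554, 0.0268, 0.3416]
ee_rot: [0.99, -0.141, 0.004, 0.0]
ft_force: [-0.8, -0.1, -2.1]
grip_width: 0.497
grasp_force: 91.1
```

Run:
```python
from h import *
go(None)
s=camera("side");t=camera("top")
a=crop(s,(215,50,315,190),4);b=crop(t,(300,110,400,225),4)
b=np.vstack([b,np.zeros((560-460,400,3),np.uint8)])
cv2.imwrite("pics/e1.png",np.hstack([a,b]))
```

```text
clock 5.63 pos [0.554  0.0268 0.3416] f [-0.8 -0.1 -2.1] grip 0.497 91.1
axes x,y,z [[0.96, -0.28, 0.008], [-0.28, -0.96, -0.001], [0.008, -0.001, -1.0]]
```

View pics/e1.png

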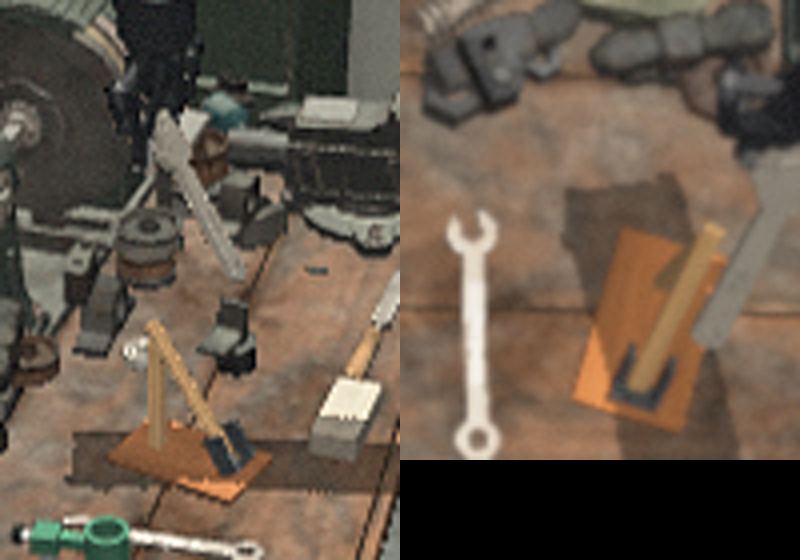

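The spanner is held and clear of the rest. Its handle end is at about (237,273) in the side half and (706,343) in the top half.

Run:
```python
from h import *
np.set_printoptions(precision=4,suppress=True)
h=tri(np.array([237,273])/4+[214.6,49.6],np.array([306,343])/4+[299.6,109.6]);o=get_obs();q=Ro.from_quat(o["ee_rot"])
g=o["position"]-.024*q.as_matrix()[:,2]
d=h-g;print(h,"len",np.linalg.norm(d),"along e",d@e,"l",d@l,"z",d[2],"elev",np.degrees(np.arctan2(-d[2],-d@e)),"toolframe",q.inv().apply(h-o["position"]))
```

```text
[0.4658 0.054  0.2479] len 0.14673884132753745 along e -0.09146118357864315 l 0.0018651007522928497 z -0.11473299809438323 elev 51.43935741672534 toolframe [-0.092  -0.0019  0.0903]
```

Call:
carry_out([
  [[0,0,0,0,0.5,0],[0,0,0,0,1,0],[0,0,0,0,1,0],[0,0,0,0,1,0],[0,0,0,0,1,0],[0,0,0,0,0.9,0],[0,0,0,0,0.5,0],[0,0,0,0,0,0],[0,0,0,0,0,0]],
])

```text
clock: 6.48
position: [0.5525, 0.0262, 0.338]
ee_rot: [0.943, -0.135, 0.302, 0.044]
ft_force: [0.6, 0.9, -1.7]
grip_width: 0.499
grasp_force: 91.1
```

Run:
```python
from h import *
go(None)
s=camera("side");t=camera("top")
a=crop(s,(215,50,315,190),4);b=crop(t,(320,110,420,225),4)
b=np.vstack([b,np.zeros((560-460,400,3),np.uint8)])
cv2.imwrite("pics/f1.png",np.hstack([a,b]))
```

```text
clock 6.48 pos [0.5525 0.0262 0.338 ] f [ 0.6  0.9 -1.7] grip 0.499 91.1
axes x,y,z [[0.781, -0.227, 0.581], [-0.28, -0.96, 0.001], [0.558, -0.164, -0.814]]
```

View pics/f1.png

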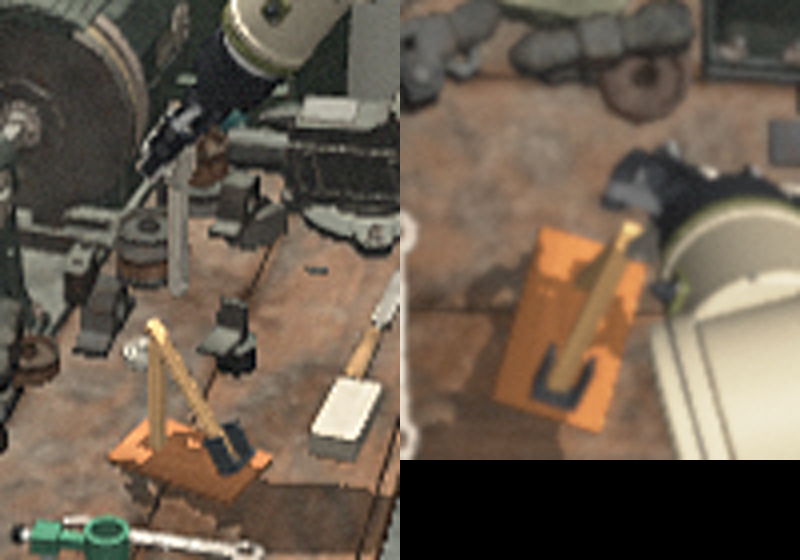

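The spanner now hangs nearly vertical: in the side half the handle runs from about (180,170) to its end at (179,293). I'll work out the remaining tilt.

Run:
```python
from h import *
o=get_obs();q=Ro.from_quat(o["ee_rot"]).as_matrix();g=o["position"]-.024*q[:,2]
im=camera("side");gray=cv2.GaussianBlur(cv2.cvtColor(im,cv2.COLOR_RGB2HSV),(3,3),0)
f=lambda uv:(lambda c,d:c+d*((g-c)@l)/(d@l))(*ray("side",uv))
# handle centreline from gradient edges per row
G=cv2.cvtColor(im,cv2.COLOR_RGB2GRAY)
P=[]
for r in range(96,122,2):
    row=G[r,250:270].astype(int);P.append(row);print(r,row.tolist())
print("g",g)
for a in((179,293),(179,270),(180.5,190)):
    X=f(np.array(a)/4+[214.6,49.6]);print(X.round(4),"e,z rel grip",((X-g)@e).round(4),(X-g)[2].round(4))
```

```text
96 [122, 154, 93, 48, 49, 47, 37, 116, 93, 96, 107, 131, 85, 67, 54, 53, 57, 72, 94, 130]
98 [139, 46, 67, 135, 59, 42, 42, 152, 137, 127, 115, 132, 93, 93, 108, 98, 93, 89, 98, 79]
100 [41, 84, 131, 135, 61, 39, 31, 150, 131, 134, 120, 117, 62, 50, 40, 39, 49, 48, 53, 55]
102 [79, 83, 75, 81, 86, 86, 74, 153, 130, 130, 119, 121, 86, 85, 88, 89, 83, 84, 87, 60]
104 [77, 70, 65, 70, 98, 92, 77, 150, 130, 135, 119, 114, 103, 107, 106, 102, 114, 116, 110, 74]
106 [52, 57, 53, 55, 43, 105, 114, 124, 132, 129, 119, 112, 150, 145, 143, 149, 148, 128, 125, 155]
108 [92, 81, 86, 74, 99, 115, 111, 123, 133, 129, 108, 111, 138, 138, 142, 158, 157, 54, 40, 51]
110 [66, 70, 88, 84, 46, 48, 38, 126, 126, 129, 103, 112, 147, 144, 144, 136, 144, 147, 154, 154]
112 [93, 88, 90, 85, 90, 91, 76, 127, 131, 121, 100, 108, 126, 134, 135, 135, 132, 138, 140, 143]
114 [97, 91, 91, 85, 80, 76, 64, 131, 132, 120, 112, 103, 110, 120, 127, 136, 142, 142, 154, 146]
116 [34, 48, 55, 52, 53, 67, 57, 131, 134, 116, 106, 154, 113, 111, 116, 125, 128, 130, 124, 128]
118 [67, 73, 80, 84, 83, 74, 56, 134, 136, 119, 104, 156, 102, 102, 102, 109, 120, 110, 99, 104]
120 [75, 76, 83, 85, 81, 55, 35, 127, 131, 118, 133, 106, 107, 112, 112, 111, 112, 111, 112, 113]
g [0.54026561 0.03004808 0.35842911]
[0.5324 0.0324 0.2039] e,z rel grip -0.0082 -0.1545
[0.5322 0.0324 0.23  ] e,z rel grip -0.0084 -0.1284
[0.5303 0.033  0.3181] e,z rel grip -0.0104 -0.0403
```

Call:
carry_out([
  [[-0.21,-0.75,-0.15,0,-0.1,0],[-0.21,-0.75,-0.15,0,0,0],[-0.21,-0.75,-0.15,0,0,0],[-0.21,-0.75,-0.15,0,0,0],[-0.21,-0.75,-0.15,0,0,0],[-0.21,-0.75,-0.15,0,0,0],[-0.21,-0.75,-0.15,0,0,0],[-0.21,-0.75,-0.15,0,0,0],[-0.21,-0.75,-0.15,0,0,0],[-0.21,-0.75,-0.15,0,0,0],[0,0,0,0,0,0],[0,0,0,0,0,0]],
])

```text
clock: 7.63
position: [0.5227, 0.2722, 0.3556]
ee_rot: [0.941, -0.135, 0.309, 0.031]
ft_force: [1.0, -0.7, -2.2]
grip_width: 0.497
grasp_force: 92.2
```

```bash
cat >> h.py <<'E'
UP=Ro.from_matrix((Ro.from_rotvec(-l/np.linalg.norm(l)*np.radians(34.8))*DOWN).as_matrix())
E
python3 - <<'E'
from h import *
go([.5375,.343,.308],UP)
s=camera("side");t=camera("top")
a=crop(s,(200,90,280,210),5);b=crop(t,(230,110,310,230),5)
cv2.imwrite("pics/g1.png",np.hstack([a,b]))
E
```

```text
clock 7.63 pos [0.5227 0.2722 0.3556] f [ 1.  -0.7 -2.2] grip 0.497 92.2
axes x,y,z [[0.773, -0.234, 0.589], [-0.272, -0.962, -0.025], [0.573, -0.142, -0.807]]
shift [-0.83  -1.773  0.923]
turn [-0.234 -0.22  -0.076]
```

View pics/g1.png

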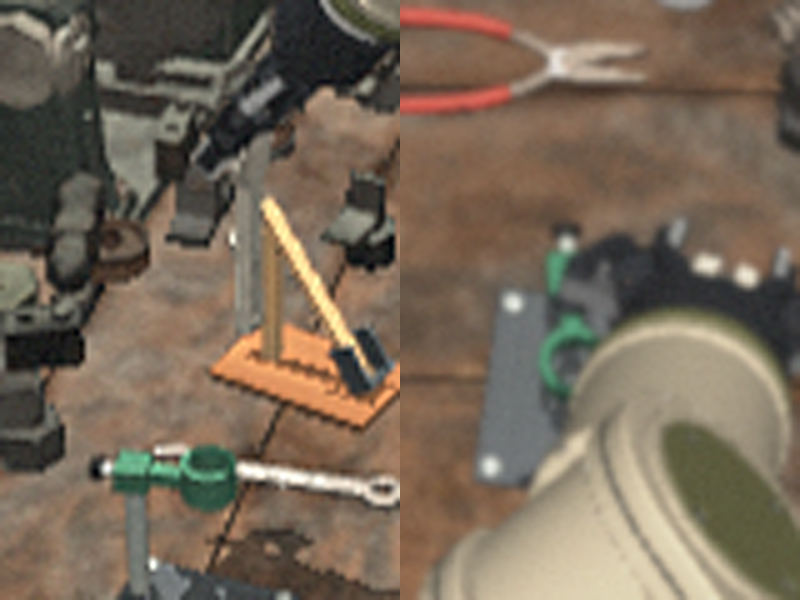

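The spanner hangs upright short of the collar: its end is at (247,330) in the side half, and the rim centre is at (209,458). I'll continue the move.

Call:
carry_out([
  [[0,0,0,-0.23,-0.22,-0.08],[-0.1,-0.22,0.08,0,0,0],[-0.1,-0.22,0.08,0,0,0],[-0.1,-0.22,0.08,0,0,0],[-0.1,-0.22,0.08,0,0,0],[-0.1,-0.22,0.08,0,0,0],[-0.1,-0.22,0.08,0,0,0],[-0.1,-0.22,0.08,0,0,0],[-0.1,-0.22,0.08,0,0,0],[0,0,0,0,0,0],[0,0,0,0,0,0]],
])

```text
clock: 8.65
position: [0.5008, 0.3107, 0.3301]
ee_rot: [0.943, -0.13, 0.305, 0.025]
ft_force: [0.9, -0.3, -1.9]
grip_width: 0.496
grasp_force: 92.3
```

Run:
```python
from h import *
go([.5375,.343,.308],UP)
s=camera("side")
a=crop(s,(210,130,270,205),8)
cv2.imwrite("pics/g2.png",a)
```

```text
clock 8.65 pos [0.5008 0.3107 0.3301] f [ 0.9 -0.3 -1.9] grip 0.496 92.3
axes x,y,z [[0.78, -0.231, 0.581], [-0.261, -0.965, -0.033], [0.568, -0.126, -0.813]]
shift [ 0.209 -1.     0.869]
turn [-0.365 -0.124 -0.025]
```

View pics/g2.png

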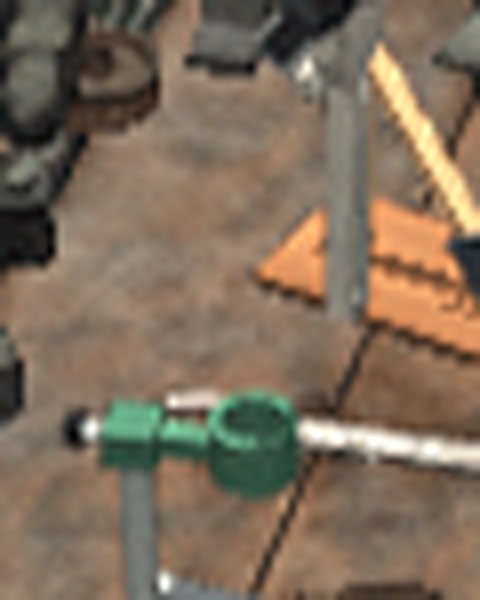

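The crop shows the handle end at about (345,318) and the rim centre at (255,420). The arm is falling short of its commands, so I'll check the joints.

```bash
python3 -c "
from h import *
o=get_obs();print(o['joint_pos'].round(3) if hasattr(o['joint_pos'],'round') else o['joint_pos'],o['joint_velocities'])"
```

```text
[ 0.946 -0.499 -1.468  1.753 -0.056  0.994 -2.449] [ 1.14669306e-02 -5.16273611e-04  2.64482411e-03 -2.67507181e-03
 -1.49403270e-03 -9.49495493e-05  2.27858187e-03]
```

Joints 2 and 3 are at their limits. I'll yaw the tool round towards the arm's radial direction, which the round collar allows.

Call:
carry_out([
  [[0,0,0,0.58,-0.03,-0.81],[0,0,0,0.58,-0.03,-0.81],[0,0,0,0.58,-0.03,-0.81],[0,0,0,0.58,-0.03,-0.81],[0,0,0,0.58,-0.03,-0.81],[0,0,0,0.58,-0.03,-0.81],[0,0,0,0.58,-0.03,-0.81],[0,0,0,0,0,0],[0,0,0,0,0,0]],
])

```text
clock: 9.45
position: [0.5014, 0.3097, 0.3298]
ee_rot: [0.928, 0.212, 0.294, -0.086]
ft_force: [-0.8, 0.6, -1.5]
grip_width: 0.499
grasp_force: 92.3
```

```bash
cat >> h.py <<'E'
w=np.radians(26);e=np.array([np.cos(w),np.sin(w),0]);l=np.array([-e[1],e[0],0])
DOWN=Ro.from_matrix(np.array([e,-l,[0,0,-1]]).T)
UP=Ro.from_rotvec(-l*np.radians(34.8))*DOWN
C=np.array([.5165,.3475])
E
python3 - <<'E'
from h import *
p=np.r_[C,0]+.0215*e+.0015*l;p[2]=.32
go(p,UP);print(p,get_obs()["joint_pos"])
E
```

```text
clock 9.45 pos [0.5014 0.3097 0.3298] f [-0.8  0.6 -1.5] grip 0.499 92.3
axes x,y,z [[0.737, 0.343, 0.582], [0.445, -0.895, -0.035], [0.509, 0.285, -0.812]]
shift [ 0.897 -0.702  0.974]
turn [-0.312 -0.136 -0.136]
[0.53516652 0.35827317 0.32      ] [ 0.30901496 -0.25386493 -0.83181359  1.92811214 -0.22154325  0.76772653
 -1.5772452 ]
```

Call:
carry_out([
  [[0,0,0,-0.31,-0.14,-0.14],[0.18,-0.14,0.19,0,0,0],[0.18,-0.14,0.19,0,0,0],[0.18,-0.14,0.19,0,0,0],[0.18,-0.14,0.19,0,0,0],[0.18,-0.14,0.19,0,0,0],[0,0,0,0,0,0],[0,0,0,0,0,0],[0,0,0,0,0,0]],
])

```text
clock: 10.2
position: [0.5344, 0.3579, 0.3198]
ee_rot: [0.929, 0.216, 0.292, -0.067]
ft_force: [0.8, 0.3, -2.3]
grip_width: 0.497
grasp_force: 92.3
```

Run:
```python
from h import *
p=np.r_[C,0]+.0215*e+.0015*l;p[2]=.32
go(p,UP)
s=camera("side");t=camera("top")
a=crop(s,(215,110,265,200),6);b=crop(t,(240,130,320,220),6)
cv2.imwrite("pics/g3.png",np.hstack([a,b]))
```

```text
clock 10.2 pos [0.5344 0.3579 0.3198] f [ 0.8  0.3 -2.3] grip 0.497 92.3
axes x,y,z [[0.736, 0.363, 0.571], [0.441, -0.897, 0.002], [0.513, 0.251, -0.821]]
shift [0.02  0.    0.006]
turn [-0.004 -0.009  0.036]
```

View pics/g3.png

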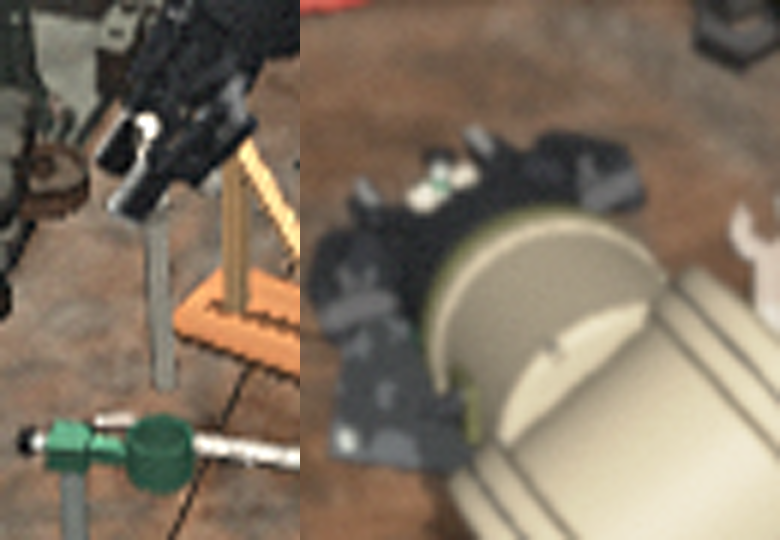

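The side half shows the handle running from about (157,215) to its end at (163,385), just above the rim centre at about (160,432).

Run:
```python
from h import *
np.set_printoptions(precision=4,suppress=True)
o=get_obs();pos=o["position"]
k=lambda uv:np.array(uv)/6+[214.6,109.6]
# plane through tool axis (l const = -1.5mm)
g=pos-.0015*l
f=lambda uv:(lambda c,d:c+d*((g-c)@l)/(d@l))(*ray("side",k(uv)))
for uv in((157,215),(163,385)):
    X=f(uv);print("e plane",X,"rel TCP e",(X-pos)@e,"z",X[2]-pos[2])
for z in(.19,.15):
  for z0 in (.32-.135,): 
    X=np.r_[C,z];print("C at",z,(proj("side",X)-[214.6,109.6])*6)
X=np.r_[C,.27];print((proj("side",X)-[214.6,109.6])*6)
# image edges of handle along rows
G=cv2.cvtColor(camera("side"),cv2.COLOR_RGB2HSV).astype(int)
for r in(150,156,162,168,171,172,173,174,175,176): print(r,G[r,234:248,1].tolist())
```

```text
e plane [0.5142 0.3461 0.3036] rel TCP e -0.023399782473695424 z -0.01619860699059117
e plane [0.5139 0.346  0.1851] rel TCP e -0.02366242749014805 z -0.13471377213701818
C at 0.19 [157.8265 379.1721]
C at 0.15 [159.6666 433.5276]
[153.982  265.6049]
150 [71, 69, 77, 77, 76, 37, 34, 29, 29, 92, 95, 89, 73, 68]
156 [88, 87, 88, 91, 87, 34, 33, 29, 34, 72, 87, 76, 78, 66]
162 [70, 82, 82, 76, 83, 56, 33, 29, 23, 65, 152, 147, 143, 139]
168 [76, 68, 78, 80, 86, 84, 35, 29, 29, 21, 82, 82, 70, 75]
171 [57, 61, 59, 65, 54, 64, 38, 37, 32, 30, 60, 77, 76, 73]
172 [64, 61, 62, 58, 55, 68, 32, 35, 31, 31, 57, 63, 61, 69]
173 [56, 55, 56, 58, 69, 72, 59, 29, 28, 31, 61, 65, 61, 63]
174 [66, 65, 64, 78, 76, 85, 83, 26, 39, 35, 69, 74, 68, 72]
175 [72, 76, 74, 78, 84, 89, 98, 69, 72, 81, 83, 78, 68, 67]
176 [80, 84, 94, 88, 94, 96, 93, 98, 96, 91, 84, 76, 74, 69]
```

Call:
carry_out([
  [[0.04,0,0.03,0,0,0],[-0.1,0,0.14,0,0,0],[-0.1,0,0.14,0,0,0],[-0.1,0,0.14,0,0,0],[-0.08,0,0.12,0,0,0],[-0.06,0,0.08,0,0,0],[-0.03,0,0.04,0,0,0],[0,0,0,0,0,0],[0,0,0,0,0,0]],
])

```text
clock: 11.1
position: [0.5362, 0.3589, 0.2871]
ee_rot: [0.929, 0.217, 0.292, -0.067]
ft_force: [0.1, -0.0, -1.9]
grip_width: 0.495
grasp_force: 92.3
```

Call:
carry_out([
  [[-0.03,0,0.04,0,0,0],[0,0,0,0,0,0],[-0.03,0,0.04,0,0,0],[0,0,0,0,0,0],[0,0,0,0,0,0]],
])

```text
clock: 11.52
position: [0.5361, 0.3587, 0.283]
ee_rot: [0.929, 0.217, 0.292, -0.067]
ft_force: [0.6, -0.3, -2.0]
grip_width: 0.495
grasp_force: 92.3
```

Call:
carry_out([
  [[-0.03,0,0.04,0,0,0],[0,0,0,0,0,0],[-0.03,0,0.04,0,0,0],[0,0,0,0,0,0],[0,0,0,0,0,0]],
])

```text
clock: 11.93
position: [0.5359, 0.3587, 0.2789]
ee_rot: [0.929, 0.217, 0.292, -0.067]
ft_force: [0.3, -0.0, -1.6]
grip_width: 0.494
grasp_force: 92.3
```

Call:
carry_out([
  [[-0.03,0,0.04,0,0,0],[0,0,0,0,0,0],[-0.03,0,0.04,0,0,0],[0,0,0,0,0,0]],
])

```text
clock: 12.27
position: [0.5357, 0.3585, 0.2746]
ee_rot: [0.929, 0.217, 0.292, -0.067]
ft_force: [0.2, 0.3, -2.3]
grip_width: 0.497
grasp_force: 92.3
```

Call:
carry_out([
  [[-0.03,0,0.04,0,0,0],[0,0,0,0,0,0],[-0.03,0,0.04,0,0,0],[0,0,0,0,0,0]],
])

```text
clock: 12.6
position: [0.5356, 0.3584, 0.2706]
ee_rot: [0.929, 0.217, 0.292, -0.067]
ft_force: [0.8, 0.2, -2.8]
grip_width: 0.501
grasp_force: 92.3
```

Run:
```python
from h import *
go(None)
G=cv2.cvtColor(camera("side"),cv2.COLOR_RGB2HSV).astype(int)
for r in range(172,192): print(r,[f"{h}/{s}" if s>100 and 60<h<95 else "." if s<45 else "-" for h,s in G[r,232:250,:2]])
```

```text
clock 12.6 pos [0.5356 0.3584 0.2706] f [ 0.8  0.2 -2.8] grip 0.501 92.3
axes x,y,z [[0.735, 0.365, 0.571], [0.443, -0.896, 0.002], [0.513, 0.251, -0.821]]
172 ['-', '-', '-', '-', '-', '-', '-', '.', '.', '.', '.', '-', '-', '-', '-', '-', '-', '-']
173 ['-', '-', '-', '-', '-', '-', '-', '-', '.', '.', '.', '.', '-', '-', '-', '-', '-', '-']
174 ['-', '-', '-', '-', '-', '-', '-', '-', '.', '.', '.', '.', '-', '-', '-', '-', '-', '-']
175 ['-', '-', '-', '-', '-', '-', '-', '-', '.', '.', '.', '.', '-', '-', '-', '-', '-', '-']
176 ['-', '-', '-', '-', '-', '-', '-', '-', '.', '.', '.', '.', '-', '-', '-', '-', '-', '-']
177 ['-', '-', '-', '-', '-', '-', '-', '-', '.', '.', '.', '.', '-', '-', '-', '-', '-', '-']
178 ['-', '-', '-', '-', '-', '-', '-', '-', '.', '.', '.', '.', '-', '-', '-', '-', '-', '-']
179 ['.', '.', '.', '.', '.', '-', '-', '-', '.', '.', '.', '.', '-', '-', '-', '-', '-', '-']
180 ['.', '.', '.', '.', '.', '.', '77/105', '78/136', '.', '.', '.', '.', '-', '73/103', '-', '-', '-', '-']
181 ['-', '-', '-', '-', '-', '77/113', '75/122', '78/126', '.', '.', '.',
[... 590 characters left out ...]
 '76/107', '-', '-', '-', '76/110', '77/107', '73/101', '-', '75/105', '73/110', '.', '-', '-']
187 ['-', '-', '-', '-', '-', '77/106', '-', '74/111', '75/104', '72/101', '-', '-', '73/103', '73/102', '77/129', '-', '-', '-']
188 ['-', '-', '-', '-', '-', '74/110', '74/101', '-', '71/104', '-', '-', '-', '77/102', '75/109', '80/131', '-', '-', '-']
189 ['-', '-', '-', '-', '-', '78/108', '75/105', '-', '-', '75/102', '75/107', '-', '74/110', '77/129', '71/110', '-', '-', '-']
190 ['-', '-', '-', '-', '-', '-', '74/115', '76/126', '73/103', '-', '75/109', '75/115', '75/124', '-', '-', '-', '-', '-']
191 ['-', '-', '-', '-', '-', '-', '-', '-', '-', '-', '-', '-', '-', '-', '-', '-', '-', '-']
```

The handle passes inside the rim: it is visible down to the near rim at row 184, centred on columns 240–243, and the force is flat. I'll carry on lowering gently.

Call:
carry_out([
  [[0.01,0,0.01,0,0,0],[-0.07,0,0.1,0,0,0],[-0.07,0,0.1,0,0,0],[-0.07,0,0.1,0,0,0],[-0.07,0,0.1,0,0,0],[0,0,0,0,0,0]],
])

```text
clock: 13.15
position: [0.5357, 0.3583, 0.2498]
ee_rot: [0.929, 0.217, 0.291, -0.067]
ft_force: [-0.3, 0.9, -2.0]
grip_width: 0.495
grasp_force: 92.4
```

Call:
carry_out([
  [[-0.07,0,0.1,0,0,0],[-0.07,0,0.1,0,0,0],[-0.07,0,0.1,0,0,0],[-0.07,0,0.1,0,0,0],[0,0,0,0,0,0]],
])

```text
clock: 13.57
position: [0.5357, 0.3583, 0.2304]
ee_rot: [0.929, 0.217, 0.291, -0.067]
ft_force: [-0.4, -0.3, -3.5]
grip_width: 0.497
grasp_force: 92.4
```

Call:
carry_out([
  [[-0.07,0,0.1,0,0,0],[-0.07,0,0.1,0,0,0],[-0.07,0,0.1,0,0,0],[-0.07,0,0.1,0,0,0],[0,0,0,0,0,0]],
])

```text
clock: 13.98
position: [0.5357, 0.3582, 0.2109]
ee_rot: [0.929, 0.217, 0.291, -0.067]
ft_force: [0.6, -0.4, -2.6]
grip_width: 0.496
grasp_force: 92.4
```

Call:
carry_out([
  [[-0.07,0,0.1,0,0,0],[-0.07,0,0.1,0,0,0],[-0.07,0,0.1,0,0,0],[-0.07,0,0.1,0,0,0],[0,0,0,0,0,0]],
])

```text
clock: 14.4
position: [0.5357, 0.3581, 0.1914]
ee_rot: [0.929, 0.217, 0.291, -0.067]
ft_force: [-1.5, -1.0, -2.1]
grip_width: 0.5
grasp_force: 92.4
```

Call:
carry_out([
  [[-0.07,0,0.1,0,0,0],[-0.07,0,0.1,0,0,0],[0,0,0,0,0,0],[0,0,0,0,0,0]],
])

```text
clock: 14.73
position: [0.5359, 0.3585, 0.1827]
ee_rot: [0.929, 0.218, 0.291, -0.067]
ft_force: [-0.3, -0.3, -1.4]
grip_width: 0.495
grasp_force: 92.3
```

Call:
carry_out([
  [[-0.07,0,0.1,0,0,0],[-0.07,0,0.1,0,0,0],[0,0,0,0,0,0],[-0.035,0,0.05,0,0,0],[0,0,0,0,0,0]],
])

```text
clock: 15.15
position: [0.5359, 0.3583, 0.1704]
ee_rot: [0.929, 0.217, 0.292, -0.067]
ft_force: [0.6, -0.9, -2.1]
grip_width: 0.498
grasp_force: 92.4
```

Call:
carry_out([
  [[-0.035,0,0.05,0,0,0],[0,0,0,0,0,0],[-0.035,0,0.05,0,0,0],[0,0,0,0,0,0]],
])

```text
clock: 15.48
position: [0.536, 0.3583, 0.1656]
ee_rot: [0.929, 0.217, 0.292, -0.067]
ft_force: [0.3, -0.1, -2.8]
grip_width: 0.5
grasp_force: 92.3
```

Call:
carry_out([
  [[-0.035,0,0.05,0,0,0],[0,0,0,0,0,0],[0,0,0,0,0,0]],
])

```text
clock: 15.73
position: [0.5359, 0.3587, 0.1635]
ee_rot: [0.929, 0.218, 0.292, -0.067]
ft_force: [0.1, 1.2, -2.3]
grip_width: 0.498
grasp_force: 92.3
```

Call:
carry_out([
  [[-0.03,0,0.04,0,0,0],[0,0,0,0,0,0],[0,0,0,0,0,0]],
])

```text
clock: 15.98
position: [0.5358, 0.3593, 0.1619]
ee_rot: [0.929, 0.218, 0.292, -0.068]
ft_force: [-1.9, 2.7, 0.3]
grip_width: 0.496
grasp_force: 92.7
```

Call:
carry_out([
  [[-0.03,0,0.04,0,0,0],[0,0,0,0,0,0],[0,0,0,0,0,0]],
])

```text
clock: 16.23
position: [0.5361, 0.36, 0.1607]
ee_rot: [0.929, 0.218, 0.293, -0.068]
ft_force: [-3.8, 3.3, 4.9]
grip_width: 0.5
grasp_force: 93.1
```

The shoulders have landed softly on the rim. I'll release and back off along the tool axis.

Call:
carry_out([
  [[0,0,0,0,0,0],[0,0,0,0,0,0],[0,0,0,0,0,0],[0,0,0,0,0,0],[0,0,0,0,0,0],[0,0,0,0,0,0]],
], hand=-0.5, force=20)

```text
clock: 16.73
position: [0.536, 0.3581, 0.1594]
ee_rot: [0.929, 0.217, 0.292, -0.067]
ft_force: [-0.2, 0.5, 0.6]
grip_width: 0.75
grasp_force: 0.0
```

Run:
```python
from h import *
go(None)
G=cv2.cvtColor(camera("side"),cv2.COLOR_RGB2HSV).astype(int)
for r in range(160,220,2): print(r,"".join("G" if s>95 and 65<h<90 else "." if s<45 and v>90 else "#" if v<60 else "-" for h,s,v in G[r,220:262]))
```

```text
clock 16.73 pos [0.536  0.3581 0.1594] f [-0.2  0.5  0.6] grip 0.75 0.0
axes x,y,z [[0.735, 0.365, 0.571], [0.443, -0.897, 0.002], [0.513, 0.251, -0.821]]
160 -------------------#####################--
162 ------------------#########-####--####----
164 -----------------.###############-..#-----
166 ---------------..#####--########-...------
168 --------------.-###....-##--##-###-.------
170 ------------..#####-...-###---####---#----
172 ------------.######--..-#--######--###----
174 ----------------#---..-##--#########------
176 --------------------.-############--------
178 -------------------..-###########---------
180 -----------.........-##########-----------
182 ...-GGGGGG------...#####-GG..-------------
184 ...GGGGGG-GGGGG-.-#####.--G...............
186 ----GGG-GG--GGGG-..---G---G--#--#-........
188 --------G--------GGGGG-GGGG---------------
190 -----....---------GGGGGGG--#--------------
192 -----....-----------...-------------------
194 -----.....----------...-------------------
196 -----.....----------...-------------------
198 -----.....----------...-------------------
200 ------....----------...-------------------
202 ------........------...----#--------------
204 ------..........----...-------------------
206 ------......##-..---...-----#-------------
208 ------....--......-#...-------------..----
210 -----######--...-----#-------------...--#-
212 -.--------.-..---.------------------------
214 ...............-.--------------------#----
216 ....................--------------.-#-----
218 ....................-------..----..#------
```

Call:
carry_out([
  [[0,0,-0.1,0,0,0],[0,0,-0.2,0,0,0],[0,0,-0.2,0,0,0],[0,0,-0.3,0,0,0],[0,0,-0.3,0,0,0],[0,0,0,0,0,0]],
], hand=-0.8)

```text
clock: 17.28
position: [0.5131, 0.3478, 0.1975]
ee_rot: [0.929, 0.218, 0.293, -0.067]
ft_force: [0.2, 0.6, 0.5]
grip_width: 0.903
grasp_force: 0.0
```

Call:
carry_out([
  [[0,0,-0.4,0,0,0],[0,0,-0.4,0,0,0],[0,0,-0.4,0,0,0],[0,0,-0.4,0,0,0],[0,0,-0.4,0,0,0],[0,0,-0.3,0,0,0],[0,0,0,0,0,0],[0,0,0,0,0,0],[0,0,0,0,0,0]],
])

```text
clock: 18.03
position: [0.4662, 0.324, 0.2702]
ee_rot: [0.929, 0.217, 0.291, -0.067]
ft_force: [0.2, -0.8, -0.7]
grip_width: 0.903
grasp_force: 0.0
```

Run:
```python
from h import *
go(None)
G=cv2.cvtColor(camera("side"),cv2.COLOR_RGB2HSV).astype(int)
for r in range(154,216,2): print(r,"".join("G" if s>95 and 65<h<90 else "." if s<45 and v>90 else "#" if v<60 else "-" for h,s,v in G[r,220:262]))
```

```text
clock 18.03 pos [0.4662 0.324  0.2702] f [ 0.2 -0.8 -0.7] grip 0.903 0.0
axes x,y,z [[0.736, 0.365, 0.571], [0.443, -0.896, 0.002], [0.512, 0.251, -0.821]]
154 ------------------------------.-------...-
156 ----------------------------.----------..-
158 ------------------------------------------
160 ------------------------------------------
162 ------------------------------------------
164 ------------------------------------------
166 ------------------------------------------
168 ---------------------..-------------------
170 --------------------...-------------------
172 --------------------...-------------------
174 --------------------....------------------
176 -------------------.....------------------
178 -------------------.-...------------------
180 -----------......-G--...-G----------------
182 ...-GGGG-G------GGG--...-GG..-------------
184 ...GGGGGGGGGGGGGGGG--...-GG...............
186 ----GGGG-G--GGGG--GGG-G--GG--#--#-........
188 --------G--------GGG---GGGG---------------
190 -----....---------GGGGGGG-----------------
192 -----....-----------...-------------------
194 -----.....----------...-------------------
196 -----.....----------...-------------------
198 -----.....---------....-------------------
200 ------....---------....#------------------
202 ------........-----....-------------------
204 ------.................-------------------
206 ------.......................--------#----
208 ------....--...........................#--
210 ----#######--...-----#---...............--
212 ---.--.-----...--.----..-#.............---
214 ...............-------.--............-----
```

```bash
python3 -c "
from workcell import *
print(hand_in())"
```

```text
the job is handed in; nothing more can be done
None
```

The spanner hangs upright and released in the green collar of the larger stand, head on the rim, with the gripper backed clear; the job was handed in at about 18 s, and no result came back.

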